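# Clear the lever's path and hold the street door open

### The job

A visitor is at the street door: the small white collared pot standing in the way of the door-release lever has to go first, so set it upright into its twin, nested fully home, without dropping it and leaving the twin where it stands. Then push the lever's paddle round clockwise past its first two notches to the third and keep it there against its spring: the job finishes with you still holding the lever at the third notch, since it flies back when let go. Leave the other things on the shelf where they are.

Things in the scene. Friction and masses are not known exactly. Their poses are not given: they have to be found in the camera images.
- pot_a_mid (a point): Small white ceramic pot upright in the lever's path. 58 mm high, 130 g; straight collar 64 mm across over its top 22 mm (36 to 58 mm up), below it tapers from 53 to 34 mm at the foot. Point: on its axis 29 mm above the foot. Grasp across the collar from above, tips not below the collar. Nested, its collar sits on the twin's rim, 22 mm above the twin's own height, about 1.5 mm play.
- pot_b_mid (a point): The twin pot: same shape and size, empty, upright alone on the shelf, left or right (place may be swapped with the tumbler's). Point: on its axis 29 mm above the foot, z up.
- unit_axis (a point): Turning axis of the door-release dial, 47 mm above the shelf. The unit is a grey housing 120 mm square, 34 mm high on a 132 mm plate, fixed to the shelf. Its x axis points from its front (roughly facing the robot) to its back; z up. Three steel studs on it mark the notches: the lever stands over the stud of its notch.
- dial_paddle (a point): Centre of the upright black paddle ending the lever, 120 mm from the axis, 47 mm up; 30 mm along the lever, 14 mm thick, from 24 to 70 mm above the shelf; a bar at 44 to 54 mm joins it to the dial. In the unit's frame the lever points at angle pi + 0.5 - q from x (counter-clockwise from above positive), q the dial's value. Push the face on its counter-clockwise side.
- dial (a joint): Dial angle in rad: 0 at rest, growing clockwise seen from above. Soft clicks at notches 0.33, 0.66 and 0.99 (the third); beyond that it stiffens, end stop at 1.2. Its spring returns it to 0 from any notch; the push needed at the paddle is about 2 to 8 N.
- tumbler: Bystander: a white ceramic straight tumbler without collar, 66 mm across, 75 mm high; origin at its foot.
- torch: Bystander: a small aluminium torch standing on its 36 mm head, 105 mm high; origin at its foot.
- dish: Bystander: a low white ceramic dish, 132 mm across, 24 mm high, the keys lie in it; origin at its foot.
- keys: Bystander: a steel ring of three house keys lying in the dish, about 80 mm across, 5 mm thick.
- case: Bystander: a black sunglasses case 62 x 160 x 44 mm, lying at the right; origin at its underside.
- book: Bystander: a paperback 112 x 182 x 26 mm lying at the left; origin at its underside.
Mind the look-alikes: they are no part of the job. What is shaped like the part that bears unit_axis but blue or red is not meant.

How it is judged:
By the outcome, as a careful person would: the job done as asked, in the order asked, and still so for the second after the job is handed in, while the arm keeps its last pose, push and grip.
It also fails if it takes over 53 s, if anything falls off the work surface, if the arm or the gripper's body presses on something with over 40 N, if the wrist force passes 120 N, or if a joint passes its speed limit or range.

### The arm

A 6-joint arm with a two-finger parallel gripper is mounted at the origin on the work surface. World frame = base frame: x ahead of the robot, y to its left, z up, the work surface at z = 0. Lengths are in m, angles in rad, forces in N, time in s.
With the tool pointing down it reaches from about 0.35 to 0.925 m from the base axis. Payload 6.4 kg.
Tool frame: the origin (TCP) lies on the front face of the gripper's body, between the roots of the fingers; the fingertips stand 73 mm ahead of it and the grasp point (between the pads) lies 54 mm ahead of it; z points along the fingers, y is the direction in which the jaws open and shut (so a half turn about z gives the same grasp; the last joint's range is limited). The gripper opens to 85 mm and grips with 20 to 120 N. Pads are 22 mm wide; open, the fingers measure 114 mm over their backs; the gripper's body (76 mm by 85 mm) begins 54 mm behind the grasp point. The pads swing forward as they close: fully open they stand 13 mm farther back than shut.
Start: joints at [0.94, 0.245, 1.558, -0, 1.339, -0.174], TCP at [0.287, 0.583, 0.304] pointing down, gripper open.
Joint ranges: [-3.13, 3.13], [-1.02, 2.26], [0.13, 2.54], [-0.95, 4.09], [0.21, 2.88], [-2.74, 2.74]. Speed limits (rad/s): [2.57, 2.57, 3.14, 3.14, 3.14, 3.14].

### API

Orientations are given as a 3x3 rotation matrix whose columns are the frame's x, y, z axes.
In Python, from workcell import get_state, grab_frame, get_calibration, hand_in gives the robot as it stands. The module is installed in compiled form; this text tells all that it offers.
- The arm moves only by the tool carry_out, never from a script. Its argument "steps" is text: rows parted by semicolons, each of 5 numbers parted by spaces: the shift along the tool's x, y, z each as a share of 0.1 m, from -1 to 1, then the turn about the tool's z as a share of 180 degrees, from -1 to 1, then the opening, from 0 (shut) to 1 (fully open). A call has exactly 10 rows; each row shifts and turns the commanded pose from where the row before left it, along the tool's axes as they then stand; what a row does not reach is not made up. A row lasts 1/12 s, in which the tool goes at most 41.7 mm and 7.16 degrees, less where a joint would pass 70% of its speed; a pose out of reach is approached as far as the arm can. A call with a number of a shift or a turn outside -1 to 1 is refused whole. A call with a gripper value outside its range is refused whole. The fingers move at their own pace and stop on an object; the grip force is fixed at half the most. Time passes only in rows, so rows that do not move let the fingers close, or fill a call up. It gives the time, the measured TCP pose, the force and the opening at its end, in the units of the state.
- get_state(): the state, without advancing time (a new reading comes with each control period).
- grab_frame(name): name is "scene" or "side" or "wrist"; returns (picture, depth): 400x640x3 uint8, red, green, blue; 400x640 float32, m along the optical axis (not along the pixel's ray), 0 where there is no reading.
- get_calibration(name): a dict with "fx", "fy", "cx", "cy" (pixels), "R" (3x3) and "t" (3): a world point X has camera coordinates R X + t. Camera axes: x right, y down, z forward; pixel columns grow to the right and rows downward; lengths in m; the calibration is good to about 2 mm. A picture is of the moment at which its call begins: read the wrist's pose just before it. get_calibration takes no time and is no camera call; for the wrist camera it gives the pose at the moment of the call.
- hand_in(): hands the job in, once; it reports no verdict.
The state is a dict: "clock": time; "joint_pos": joint angles; "joint_velocities": joint speeds; "joint_torque": joint torques, N m; "tcp_pos": TCP position; "ee_rot": TCP orientation; "wrist_force": force on the tool from outside, world axes, zero at the start; "ft_torque": the same for the moment, N m; "grip_width": opening from 0.0 (shut) to 1.0 (fully open).
Only numpy, scipy, OpenCV 4.12 (cv2) and the standard library are available. Lean on these libraries where they do the work, as an engineer would, in place of code of your own. Each camera call takes 0.05 s, during which the arm holds its last target.

## Working session

There is one attempt and no reset: what is moved stays moved. The work goes in short steps, Python scripts to look and compute and a tool call to move; the robot and the scene stay as the last step left them, time stands still between calls to the robot, and variables do not carry over. Pictures are saved under pics/ and viewed, and the job is handed in when it is done.

Besides the shell and the picture viewer there is one more tool, called as name(argument=value, ...), one argument or row to a line, values as JSON. carry_out: Moves the arm, as the interface text tells. Its arguments: {"type":"object","properties":{"steps":{"type":"string"}},"required":["steps"]}

```bash
mkdir -p pics; python3 - <<'E'
from workcell import *
import cv2,numpy as np
s=get_state();print(s)
for n in ["scene","side"]:
    p,d=grab_frame(n);cv2.imwrite(f"pics/{n}0.png",p[:,:,::-1]);np.savez(f"{n}0.npz",p=p,d=d,**get_calibration(n));print(n,get_calibration(n))
E
```

```text
{'clock': 0.0, 'joint_pos': array([ 9.39898375e-01,  2.45866177e-01,  1.55902973e+00,  5.89092011e-06,
        1.33873223e+00, -1.74107857e-01]), 'joint_velocities': array([-9.83773421e-04, -2.01302566e-04,  8.58122713e-05,  8.08659306e-04,
        2.66730687e-04, -4.63224831e-04]), 'joint_torque': array([-3.86615677e-03, -4.29498374e+01, -3.26131189e+01, -2.63596421e-04,
        5.24683652e-03,  1.06006331e-05]), 'tcp_pos': array([0.2864367 , 0.58300658, 0.30273842]), 'ee_rot': array([[-8.97472094e-01,  4.41069595e-01, -1.20529879e-03],
       [ 4.41071096e-01,  8.97470667e-01, -1.64026548e-03],
       [ 3.58249076e-04, -2.00371495e-03, -9.99997928e-01]]), 'wrist_force': array([0.66804872, 0.13118627, 0.42197846]), 'ft_torque': array([-0.02955254,  0.00464265, -0.01841072]), 'grip_width': 1.0022426231475485}
scene {'fx': 412.11532632497665, 'fy': 412.11532632497665, 'cx': 318.00920962053175, 'cy': 194.71456679846045, 'R': array([[-0.58655674,  0.8098736 ,  0.00747949],
       [ 0.42497738,  0.31562815, -0.84839443],
       [-0.68945299, -0.49445285, -0.52931177]]), 't': array([ 0.26415897, -0.13600011,  1.53231331])}
side {'fx': 398.0611869969251, 'fy': 398.0611869969251, 'cx': 315.8940063160047, 'cy': 196.5097981848181, 'R': array([[ 0.85591661, -0.51703982, -0.0087509 ],
       [-0.39639177, -0.64513834, -0.65319988],
       [ 0.33208481,  0.56255341, -0.75713495]]), 't': array([-0.4080497 ,  0.21716849,  1.16398488])}
```

View pics/scene0.png

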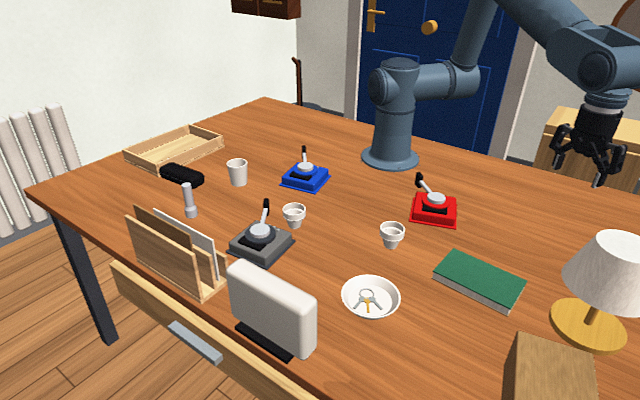

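View pics/side0.png

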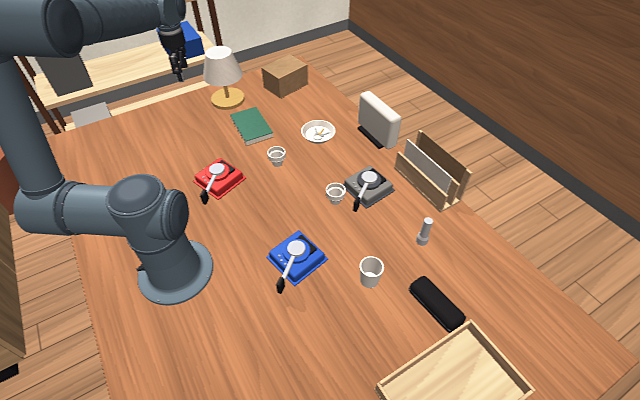

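The grey unit is at scene (262,240), side (368,187). Pot A stands beside it at scene (294,215), side (335,193). The twin is at scene (392,234), side (277,156), and the tumbler at scene (237,172).

```bash
cat > h.py <<'E'
import numpy as np,cv2
def cloud(f):
    z=np.load(f);p,d=z['p'],z['d'];R,t=z['R'],z['t']
    v,u=np.mgrid[:400,:640]
    X=np.stack([(u-z['cx'])/z['fx']*d,(v-z['cy'])/z['fy']*d,d],-1)
    return p,d,(X-t)@R,z
def ray(z,uv,h):
    uv=np.atleast_2d(uv).astype(float)
    c=np.c_[(uv[:,0]-z['cx'])/z['fx'],(uv[:,1]-z['cy'])/z['fy'],np.ones(len(uv))]@z['R']
    o=-z['R'].T@z['t'];s=(h-o[2])/c[:,2]
    return o+c*s[:,None]
def fitc(P):
    A=np.c_[2*P[:,:2],np.ones(len(P))];b=(P[:,:2]**2).sum(1)
    q=np.linalg.lstsq(A,b,rcond=None)[0];return q[:2],np.sqrt(q[2]+q[:2]@q[:2])
E
python3 - <<'E'
from h import *
for n,rois in [("scene",{'A':(294,215),'B':(392,234),'T':(237,172),'unit':(262,240)}),("side",{'A':(335,193),'B':(277,156),'T':(371,271),'unit':(368,187)})]:
    p,d,W,z=cloud(n+"0.npz")
    for k,(u,v) in rois.items():
        r=35 if k=='unit' else 18
        sl=np.s_[v-r:v+r,u-r:u+r]
        w=W[sl].reshape(-1,3);c=p[sl].reshape(-1,3).astype(int)
        white=(c.max(1)-c.min(1)<40)&(c.min(1)>90)
        if k!='unit':
            m=white&(w[:,2]>.04)&(w[:,2]<.08)
            top=np.percentile(w[m,2],98)
            out=w[m]
            print(n,k,m.sum(),'top',top,'bbox',out[:,:2].min(0),out[:,:2].max(0),fitc(out))
        im=cv2.resize(p[v-40:v+40,u-50:u+50,::-1],None,fx=7,fy=7,interpolation=cv2.INTER_CUBIC)
        cv2.imwrite(f"pics/{n}_{k}.png",im)
E
```

```text
scene A 299 top 0.061115981550380276 bbox [ 0.50785018 -0.05006062] [0.6191375  0.01664484] (array([ 0.54269851, -0.01635312]), np.float64(0.030160109280769128))
scene B 356 top 0.06146728582151991 bbox [0.42544738 0.21067786] [0.49136682 0.27445675] (array([0.45997804, 0.24348494]), np.float64(0.029612820618773468))
scene T 319 top 0.07784546922885674 bbox [ 0.43071024 -0.34906728] [ 0.49615644 -0.28044834] (array([ 0.4625858 , -0.31428436]), np.float64(0.02995173738309857))
side A 176 top 0.06019754158870938 bbox [ 0.50712831 -0.05091843] [0.56932057 0.01363746] (array([ 0.53780662, -0.01899927]), np.float64(0.029737965656426682))
side B 162 top 0.060669631507361134 bbox [0.42398923 0.20753735] [0.48634642 0.2742974 ] (array([0.4560109 , 0.24063834]), np.float64(0.02987783721685878))
side T 350 top 0.07694953094736845 bbox [ 0.42932931 -0.34874704] [ 0.49371051 -0.28428561] (array([ 0.46043101, -0.31721582]), np.float64(0.029531525735720453))
```

View pics/scene_unit.png

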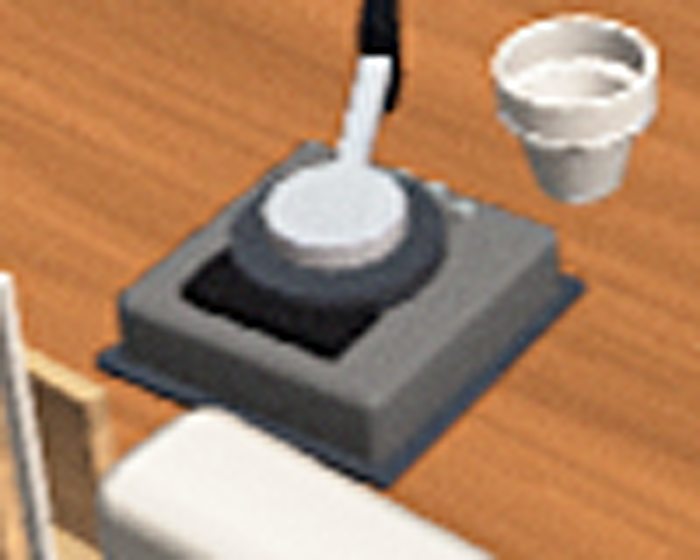

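View pics/side_unit.png

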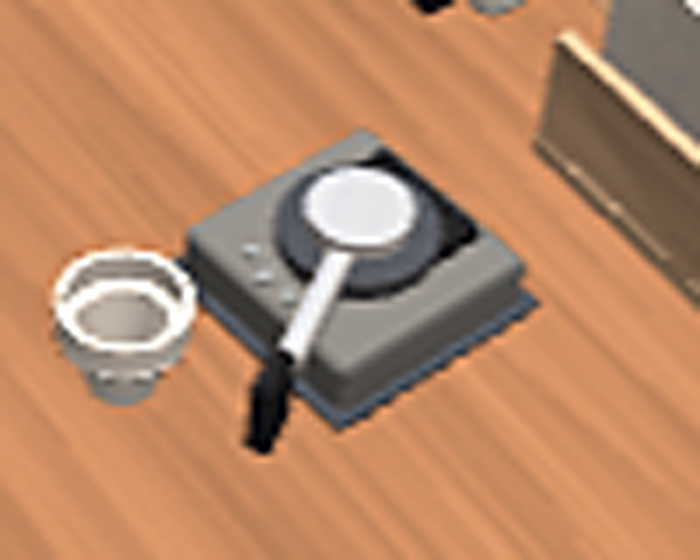

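```bash
python3 - <<'E'
from h import *
p,d,W,z=cloud("side0.npz")
o=np.array([318,147]);
q=np.array([(188,240),(362,130),(525,272),(340,370)])/7+o
C=ray(z,q,.034);print(C,C.mean(0))
for px in [(369,177),(362,190),(356,206)]: print(W[px[1],px[0]])
print('pad',ray(z,np.array([[265,410]])/7+o,.047))
zs=z
p,d,W,z=cloud("scene0.npz")
o=np.array([212,200]);
q=np.array([(310,145),(555,240),(375,405),(125,305)])/7+o
C=ray(z,q,.034);print(C,C.mean(0))
for px in [(260,231),(263,220),(266,206)]: print(W[px[1],px[0]])
# paddle cloud: black pts
for n,c in (("scene",(266,205)),("side",(356,203))):
    p,d,W,z=cloud(n+"0.npz");u,v=c
    sl=np.s_[v-14:v+14,u-12:u+12]
    w=W[sl].reshape(-1,3);k=p[sl].reshape(-1,3).max(1)<50
    m=k&(w[:,2]>.03)&(w[:,2]<.08);print(n,m.sum(),w[m].mean(0),w[m].min(0),w[m].max(0))
E
```

```text
[[ 0.5995918   0.01352494  0.034     ]
 [ 0.71548753  0.03039602  0.034     ]
 [ 0.7248001  -0.08799288  0.034     ]
 [ 0.61365659 -0.09167081  0.034     ]] [ 0.66338401 -0.03393568  0.034     ]
[ 0.66381349 -0.03209699  0.06042795]
[ 0.61453918 -0.06233696  0.05346552]
[ 0.55865395 -0.10832224  0.05492357]
pad [[ 0.56346219 -0.1015749   0.047     ]]
[[ 0.61983817 -0.08648974  0.034     ]
 [ 0.61018409  0.02902842  0.034     ]
 [ 0.71994028  0.03795095  0.034     ]
 [ 0.73263801 -0.07179037  0.034     ]] [ 0.67065014 -0.02282518  0.034     ]
[ 0.67231106 -0.02196879  0.0595209 ]
[ 0.6274026  -0.05307083  0.05490229]
[ 0.58171246 -0.08287792  0.06350333]
scene 49 [ 0.5757628  -0.08764121  0.0623053 ] [ 0.56338064 -0.10111161  0.03109298] [ 0.58397096 -0.08091269  0.07398707]
side 58 [ 0.56346104 -0.10234659  0.05685506] [ 0.55295176 -0.10942898  0.03132509] [ 0.57979137 -0.0892526   0.07388168]
```

```bash
python3 - <<'E'
from workcell import *
import numpy as np
s=get_state();c=get_calibration("wrist")
o=-c['R'].T@c['t'];print(c['fx'],c['cx'],c['cy'],s['ee_rot'].T@(o-s['tcp_pos']),s['ee_rot'].T@c['R'].T)
E
```

```text
325.4970984784271 318.71680676933573 203.29542162601612 [ 0.07730512 -0.00036949 -0.07074952] [[-9.55870657e-04 -9.52303767e-01 -3.05150161e-01]
 [ 9.99999317e-01 -7.05065770e-04 -9.32109011e-04]
 [ 6.72499990e-04 -3.05150844e-01  9.52303791e-01]]
```

carry_out(
  steps="-0.2 -0.15 0 0 1;-0.35 -0.27 0 0 1;-0.35 -0.27 0 0 1;-0.35 -0.27 0 0 1;-0.35 -0.27 0 0 1;-0.35 -0.27 0 0 1;-0.35 -0.27 0 0 1;-0.35 -0.27 0 0 1;-0.3 -0.2 0 0 1;-0.1 -0.05 0 0 1",
)

```text
clock: 0.93
tcp_pos: [0.453, 0.2556, 0.3036]
ee_rot: [[-0.896, 0.445, 0.0], [0.445, 0.896, -0.001], [-0.001, -0.001, -1.0]]
wrist_force: [0.2, 0.3, 0.1]
grip_width: 0.995
```

```bash
cat > w.py <<'E'
import sys
from workcell import *
from h import *
def shot(n):
    s=get_state();c=get_calibration("wrist");p,d=grab_frame("wrist")
    np.savez(n+".npz",p=p,d=d,**c);cv2.imwrite(f"pics/{n}.png",p[:,:,::-1]);print(s['clock'],s['tcp_pos'],s['wrist_force'],s['grip_width'])
if __name__=="__main__": shot(sys.argv[1])
E
python3 w.py w1
```

```text
0.9333 [0.453029   0.25564584 0.30362131] [0.17753629 0.31201567 0.1198593 ] 0.9950380328128424
```

View pics/w1.png

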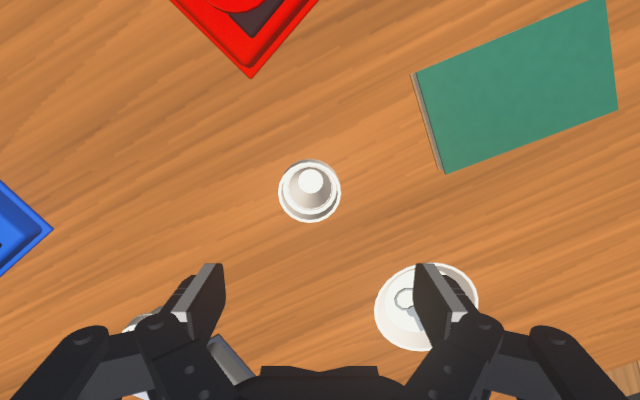

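The twin is at (310,190) in the wrist view, with its rim fully visible.

```bash
cat > pot.py <<'E'
import sys
from h import *
def rim(f,uv,h,thr=60):
    z=np.load(f);p=z['p'].astype(int)
    m=((p.max(2)-p.min(2)<thr)&(p.min(2)>80)).astype(np.uint8)
    m=cv2.morphologyEx(m,cv2.MORPH_OPEN,np.ones((3,3),np.uint8))
    n,l,st,_=cv2.connectedComponentsWithStats(m)
    k=l[uv[1],uv[0]]
    c=max(cv2.findContours((l==k).astype(np.uint8),0,cv2.CHAIN_APPROX_NONE)[0],key=cv2.contourArea)
    hull=c
    P=ray(z,hull[:,0]+0.0,h);q,r=fitc(P)
    res=np.hypot(*(P[:,:2]-q).T)-r
    print(f,uv,'centre',q.round(4),'r',r.round(4),'res',res.std().round(4),abs(res).max().round(4),st[k])
    return q
if __name__=="__main__": rim(sys.argv[1],(int(sys.argv[2]),int(sys.argv[3])),float(sys.argv[4]))
E
python3 pot.py w1.npz 311 181 .058; python3 -c "
from h import *
p,d,W,z=cloud('w1.npz')
w=W[155:230,270:350].reshape(-1,3);c=p[155:230,270:350].reshape(-1,3).astype(int)
m=(w[:,2]>.05);print(m.sum(),w[m].max(0),w[m].min(0),fitc(w[m]))
o=-z['R'].T@z['t'];print(o)"
```

```text
w1.npz (311, 181) centre [0.459  0.2409] r 0.032 res 0.0008 0.0018 [ 278  159   63   64 3138]
867 [0.49129334 0.28980161 0.374309  ] [0.38366969 0.20881843 0.05003775] (array([0.44927364, 0.24712525]), np.float64(0.03463646286058215))
[0.38366969 0.28980161 0.374309  ]
```

carry_out(
  steps="-0.15 -0.16 0 0 1;-0.27 -0.28 0 0 1;-0.27 -0.28 0 0 1;-0.27 -0.28 0 0 1;-0.27 -0.28 0 0 1;-0.27 -0.28 0 0 1;-0.25 -0.26 0 0 1;-0.16 -0.16 0 0 1;-0.08 -0.08 0 0 1;0 0 0 0 1",
)

```text
clock: 1.82
tcp_pos: [0.5398, -0.0142, 0.3035]
ee_rot: [[-0.897, 0.443, -0.001], [0.443, 0.897, 0.0], [0.001, 0.0, -1.0]]
wrist_force: [-0.4, 0.4, -0.0]
grip_width: 0.999
```

```bash
python3 w.py w2
```

```text
1.8167 [ 0.53976963 -0.01418454  0.30353965] [-0.43939902  0.4475776  -0.04437809] 0.9992287629995686
```

View pics/w2.png

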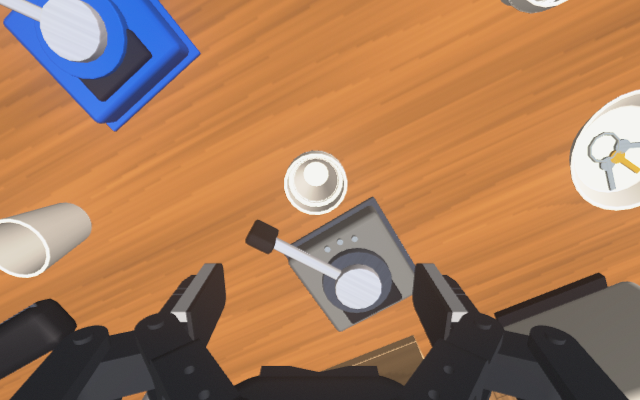

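Pot A is at (316,182), the knob at (358,290), the paddle at (263,237), and the studs at (327,249), (340,243) and (354,238).

```bash
python3 pot.py w2.npz 316 172 .058; python3 - <<'E'
from h import *
p,d,W,z=cloud('w2.npz')
print('z knob',W[290,358],'paddle',W[237,263])
# knob top
hsv=cv2.cvtColor(p,cv2.COLOR_RGB2HSV)
c=p.astype(int);m=((c.max(2)-c.min(2)<40)&(c.min(2)>150)).astype(np.uint8)
m[:, :325]=0;m[:262]=0;m[:,395:]=0
n,l,st,ce=cv2.connectedComponentsWithStats(cv2.morphologyEx(m,cv2.MORPH_OPEN,np.ones((11,11),np.uint8)))
k=l[290,358];print('knob',st[k],ce[k],ray(z,ce[k],.0605),W[l==k].mean(0))
b=(p.max(2)<75).astype(np.uint8);b[:,:240]=0;b[:,285:]=0;b[:215]=0;b[258:]=0
n,l,st,ce=cv2.connectedComponentsWithStats(b);k=1+st[1:,4].argmax();print('pad',st[k],ce[k]);w=W[l==k];t=w[w[:,2]>.06];print(t.mean(0),t.min(0),t.max(0),len(t))
mm=(l==k)&(W[...,2]>.062)&(W[...,2]<.08);vv,uu=np.nonzero(mm);P=ray(z,np.c_[uu,vv],.070)
r=cv2.minAreaRect((P[:,:2]*1000).astype(np.float32));print(r)
S=ray(z,[(327,249),(340,243),(354,238)],.036);print(S)
cv2.imwrite('pics/w2u.png',cv2.resize(p[180:340,230:430,::-1],None,fx=4,fy=3.75,interpolation=cv2.INTER_CUBIC))
E
```

```text
w2.npz (316, 172) centre [ 0.5407 -0.0192] r 0.0319 res 0.0006 0.0014 [ 284  151   64   64 3200]
z knob [ 0.66935959 -0.03065386  0.06104233] paddle [ 0.56640876 -0.09245607  0.06405662]
knob [ 336  268   45   40 1493] [358.37173476 287.69725385] [[ 0.66722458 -0.02917553  0.0605    ]] [ 0.66662113 -0.02902857  0.06169444]
pad [246 220  32  33 526] [262.64638783 234.74714829]
[ 0.56666671 -0.09497816  0.07029128] [ 0.47034054 -0.10844936  0.06002805] [0.58137276 0.01969551 0.37432346] 244
((567.6478271484375, -95.47000122070312), (28.017601013183594, 15.036088943481445), 34.141075134277344)
[[ 0.62051666 -0.04434695  0.036     ]
 [ 0.6203232  -0.02784552  0.036     ]
 [ 0.62174968 -0.01104267  0.036     ]]
```

View pics/w2u.png

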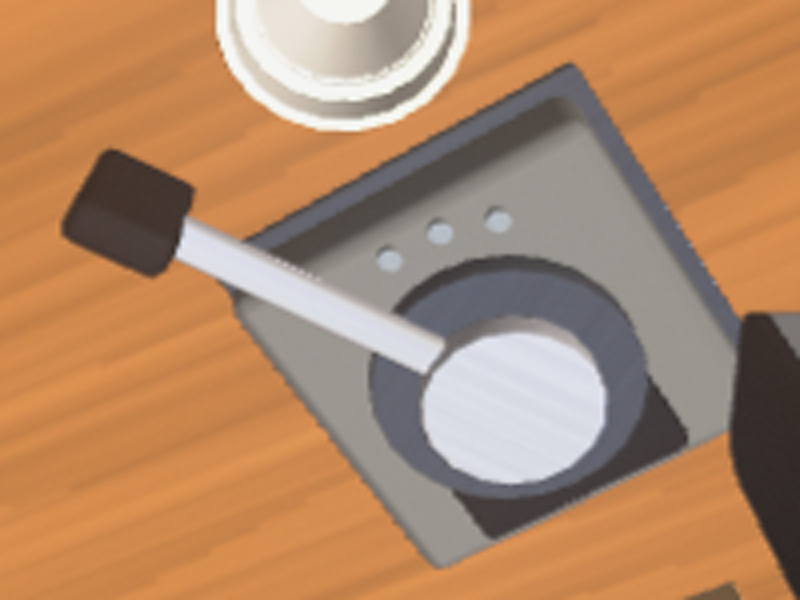

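carry_out(
  steps="-0.02 -0.03 0.1 0 1;-0.01 -0.01 0.25 0 1;0 0 0.3 0 1;0 0 0.3 0 1;0 0 0.3 0 1;0 0 0.25 0 1;0 0 0.2 0 1;0 0 0.12 0 1;0 0 0.08 0 1;0 0 0.02 0 1",
)

```text
clock: 2.7
tcp_pos: [0.5395, -0.0173, 0.1106]
ee_rot: [[-0.898, 0.44, -0.002], [0.44, 0.898, 0.001], [0.002, -0.0, -1.0]]
wrist_force: [0.2, 0.7, -0.0]
grip_width: 1.0
```

```bash
python3 w.py w3; python3 -c "
from workcell import *;import cv2
p,d=grab_frame('side');cv2.imwrite('pics/s3.png',cv2.resize(p[130:250,260:420,::-1],None,fx=5,fy=5))"
```

```text
2.7 [ 0.53950592 -0.01726416  0.11063002] [ 0.23250065  0.66566095 -0.0094642 ] 1.0002423563782965
```

View pics/w3.png

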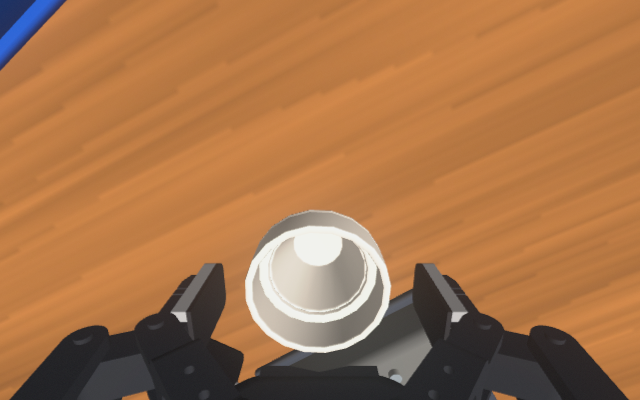

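View pics/s3.png

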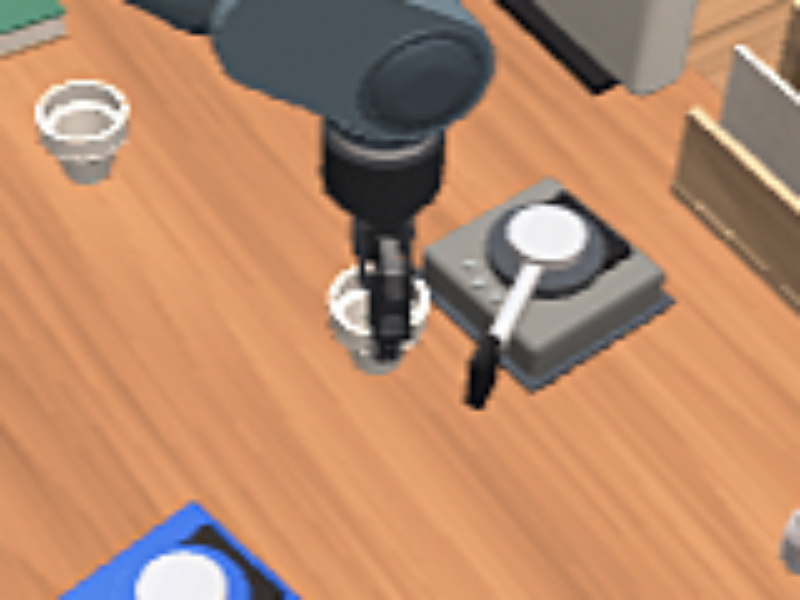

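carry_out(
  steps="-0.02 -0.01 0 0 1;0 0 0 0 1;0 0 0 0 0.8;0 0 0 0 0.7;0 0 0 0 0.6;0 0 0 0 0.5;0 0 0 0 0.5;0 0 0 0 0.5;0 0 0 0 0.5;0 0 0 0 0.5",
)

```text
clock: 3.63
tcp_pos: [0.5426, -0.0204, 0.1136]
ee_rot: [[-0.897, 0.441, 0.002], [0.441, 0.897, -0.001], [-0.002, 0.0, -1.0]]
wrist_force: [-1.8, 0.1, 6.7]
grip_width: 0.725
```

```bash
python3 w.py w4; python3 pot.py w4.npz 317 250 .058
```

```text
3.6333 [ 0.54260739 -0.02042651  0.11360493] [-1.75376019  0.08824754  6.65050939] 0.7247278850545757
w4.npz (317, 250) centre [ 0.5425 -0.0235] r 0.0352 res 0.0051 0.0151 [  248   200   143   165 16348]
```

View pics/w4.png

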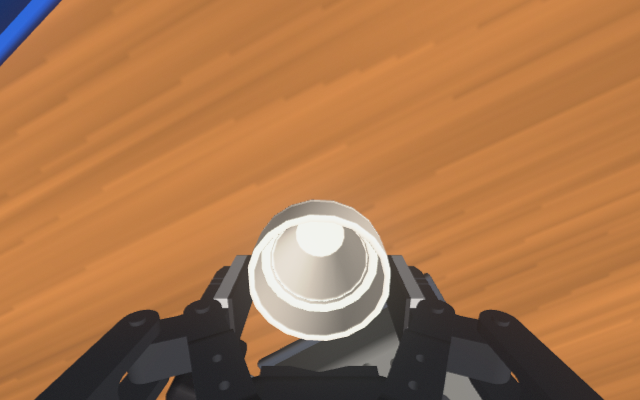

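carry_out(
  steps="0 0 -0.03 0 0.5;0 0 -0.06 0 0.5;0 0 -0.1 0 0.5;0 0 -0.15 0 0.5;0 0 -0.2 0 0.5;0 0 -0.2 0 0.5;0 0 -0.15 0 0.5;0 0 -0.1 0 0.5;0 0 -0.06 0 0.5;0 0 0 0 0.5",
)

```text
clock: 4.52
tcp_pos: [0.5421, -0.0202, 0.2184]
ee_rot: [[-0.897, 0.441, 0.002], [0.441, 0.897, -0.001], [-0.002, 0.001, -1.0]]
wrist_force: [-0.0, 0.5, -1.7]
grip_width: 0.722
```

```bash
python3 w.py w5;python3 -c "
from workcell import *;import cv2
p,d=grab_frame('side');cv2.imwrite('pics/s5.png',cv2.resize(p[110:230,260:420,::-1],None,fx=5,fy=5))"
```

```text
4.5167 [ 0.54211525 -0.02020109  0.21836514] [-0.01878154  0.53508542 -1.70791535] 0.7215115652253832
```

View pics/w5.png

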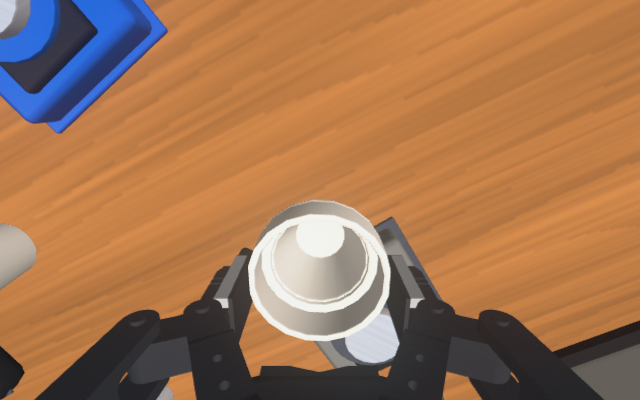

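View pics/s5.png

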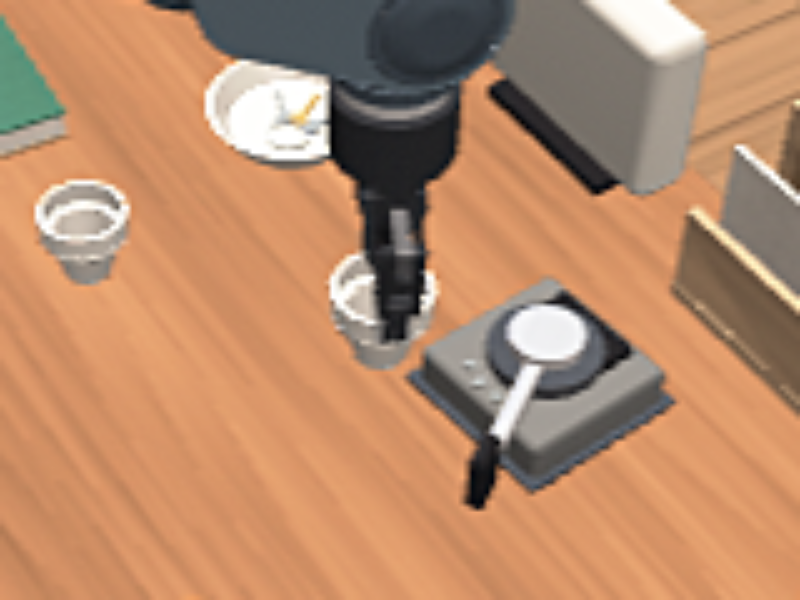

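```bash
cat > held.py <<'E'
import sys
from h import *
from scipy.optimize import least_squares
def held(f,tcp,drim=.0556):
    z=np.load(f);p=z['p'].astype(int);im=cv2.GaussianBlur(z['p'],(3,3),0)
    # outer lower edge: per column the lowest very bright pixel
    P=[]
    for u in range(285,355,2):
        col=p[270:348,u].min(1); v=np.nonzero(col>200)[0]
        if len(v):P.append((u,270+v.max()+.5))
    for v in range(268,318,2):
        row=p[v,240:400].min(1);u=np.nonzero(row>215)[0]
        if len(u):P+=[(240+u.min()-.5,v),(240+u.max()+.5,v)]
    P=np.array(P,float);h=tcp[2]-drim
    Q=ray(z,P,h)[:,:2]
    f=lambda q:np.hypot(*(Q-q[:2]).T)-.032
    r=least_squares(f,Q.mean(0),loss='soft_l1',f_scale=.001)
    print('held c',r.x,'minus tcp',r.x-tcp[:2],'res',np.abs(r.fun).mean(),np.percentile(f(r.x),[5,25,50,75,95]).round(4),len(Q))
    return r.x
if __name__=="__main__":
    held(sys.argv[1],np.array([float(a) for a in sys.argv[2:5]]))
E
python3 held.py w4.npz .5426 -.0204 .1136; python3 held.py w5.npz .5421 -.0202 .2184
```

```text
held c [ 0.54146901 -0.0202191 ] minus tcp [-0.00113099  0.0001809 ] res 0.0004150101494925331 [-0.001  -0.0007 -0.0003  0.      0.0003] 85
held c [ 0.54131387 -0.0200848 ] minus tcp [-0.00078613  0.0001152 ] res 0.0007676741798983466 [-0.0011 -0.0007 -0.0003  0.      0.0004] 85
```

carry_out(
  steps="0.08 0.08 0 0 0.5;0.17 0.18 0 0 0.5;0.24 0.25 0 0 0.5;0.26 0.28 0 0 0.5;0.26 0.28 0 0 0.5;0.26 0.28 0 0 0.5;0.24 0.25 0 0 0.5;0.2 0.2 0 0 0.5;0.12 0.12 0 0 0.5;0.05 0.06 0 0 0.5",
)

```text
clock: 5.45
tcp_pos: [0.458, 0.2428, 0.2156]
ee_rot: [[-0.899, 0.438, -0.003], [0.438, 0.899, -0.0], [0.002, -0.001, -1.0]]
wrist_force: [0.4, -0.1, -1.9]
grip_width: 0.724
```

carry_out(
  steps="0 0 0 0 0.5;0 0 0 0 0.5;0 0 0 0 0.5;0 0 0 0 0.5;0 0 0 0 0.5;0 0 0 0 0.5;0 0 0 0 0.5;0 0 0 0 0.5;0 0 0 0 0.5;0 0 0 0 0.5",
)

```text
clock: 6.28
tcp_pos: [0.4602, 0.2405, 0.2169]
ee_rot: [[-0.897, 0.441, 0.0], [0.441, 0.897, 0.0], [-0.0, 0.0, -1.0]]
wrist_force: [0.5, 0.3, -0.8]
grip_width: 0.725
```

```bash
python3 w.py w6;python3 -c "
from workcell import *;import cv2,numpy as np
for n in ('side','scene'):
  p,d=grab_frame(n);cv2.imwrite(f'pics/{n}6.png',p[:,:,::-1]);np.savez(n+'6.npz',p=p,d=d,**get_calibration(n))
  s=get_state()['tcp_pos'];print(s)
  u,v=(277,150) if n=='side' else (392,225)
  cv2.imwrite(f'pics/{n}6c.png',cv2.resize(p[v-50:v+50,u-60:u+60,::-1],None,fx=6,fy=6))
"; python3 held.py w6.npz $(python3 -c "from workcell import *;print(*get_state()['tcp_pos'])")
```

```text
6.2833 [0.46024772 0.24049296 0.21690803] [ 0.47800631  0.34098947 -0.82220758] 0.7245454738360283
[0.46020556 0.24054364 0.21689941]
[0.46020926 0.24056737 0.21691004]
held c [0.45906572 0.24065934] minus tcp [-1.14354584e-03  9.19681634e-05] res 0.00047055331367904673 [-0.0011 -0.0008 -0.0003  0.      0.0003] 85
```

View pics/side6c.png

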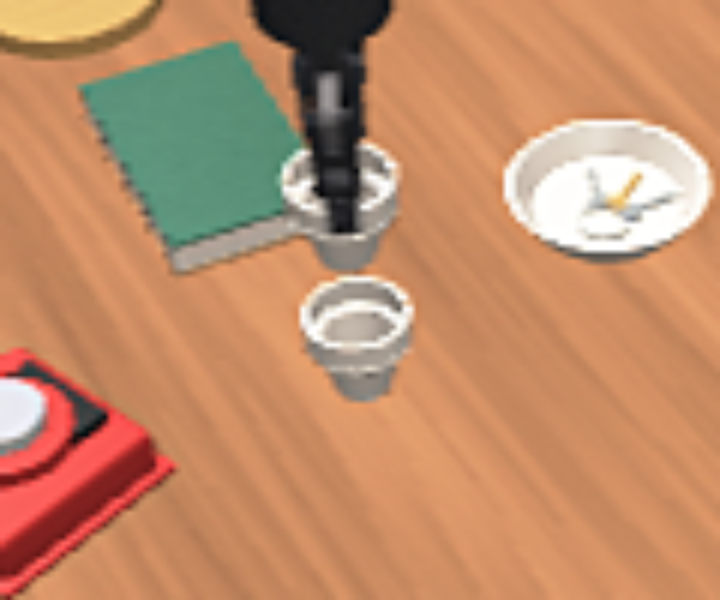

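View pics/scene6c.png

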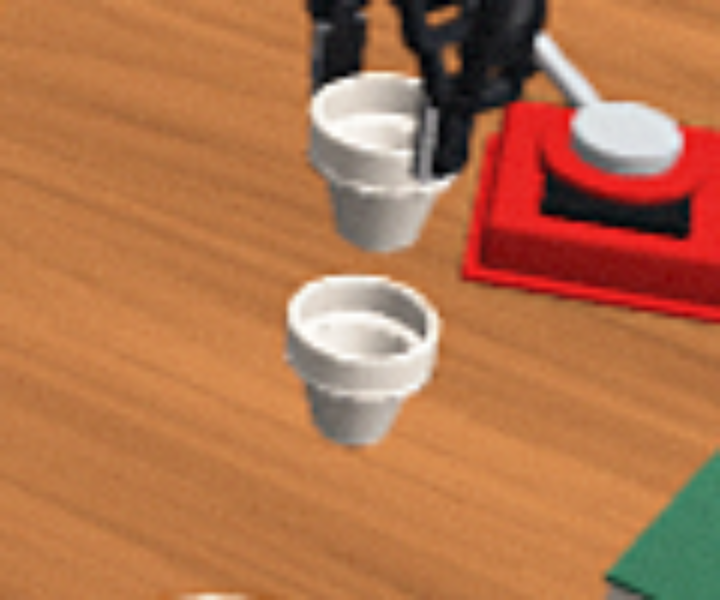

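View pics/w6.png

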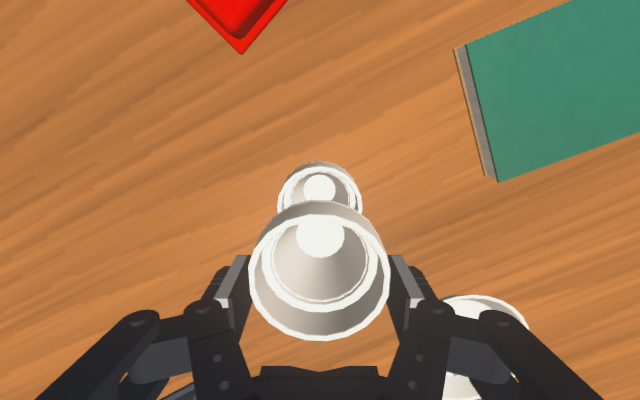

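```bash
python3 - <<'E'
from h import *
from scipy.optimize import least_squares
z=np.load('w6.npz');p=z['p'].astype(int)
P=[]
for v in range(180,206):
    u=np.nonzero(p[v,265:375].min(1)>215)[0]
    if len(u):P+=[(265+u.min()-.5,v),(265+u.max()+.5,v)]
for u in range(295,345,2):
    v=np.nonzero(p[155:185,u].min(1)>215)[0]
    if len(v):P.append((u,155+v.min()-.5))
Q=ray(z,P,.058)[:,:2]
r=least_squares(lambda q:np.hypot(*(Q-q).T)-.032,[.459,.241],loss='soft_l1',f_scale=.001)
print(r.x,(np.hypot(*(Q-r.x).T)-.032).round(4))
E
```

```text
[0.46081459 0.24008255] [-0.      0.0001  0.      0.0001  0.0001  0.0002  0.0002  0.0003 -0.0002
 -0.0001 -0.0001  0.0001 -0.0005 -0.0003 -0.0002 -0.0001 -0.0006 -0.0005
 -0.0003 -0.0002 -0.0007 -0.0005 -0.0003 -0.0002 -0.0006 -0.0005 -0.0003
 -0.0001  0.0002 -0.0004 -0.0001 -0.0006 -0.0003 -0.0001 -0.0005 -0.0004
  0.     -0.0005 -0.0001 -0.0007 -0.0003 -0.0009 -0.0004 -0.001  -0.0005
 -0.0004 -0.0006 -0.0005 -0.0007 -0.0005 -0.0008 -0.0006  0.0001 -0.
 -0.0001 -0.      0.0001  0.0003  0.0005  0.0002 -0.0001  0.0003  0.0002
  0.0001  0.0007  0.      0.0001  0.0003 -0.0002  0.      0.0004  0.0001
  0.0005  0.0004  0.0003  0.0003  0.0004]
```

carry_out(
  steps="-0.01 0 0.03 0 0.5;0 0 0.08 0 0.5;0 0 0.12 0 0.5;0 0 0.13 0 0.5;0 0 0.12 0 0.5;0 0 0.1 0 0.5;0 0 0.06 0 0.5;0 0 0.03 0 0.5;0 0 0 0 0.5;0 0 0 0 0.5",
)

```text
clock: 7.27
tcp_pos: [0.4614, 0.2402, 0.1501]
ee_rot: [[-0.897, 0.441, 0.0], [0.441, 0.897, 0.0], [-0.0, 0.0, -1.0]]
wrist_force: [-0.3, 0.6, -0.3]
grip_width: 0.723
```

```bash
python3 w.py w7; python3 held.py w7.npz $(python3 -c "from workcell import *;print(*get_state()['tcp_pos'])")
```

```text
7.2667 [0.46137125 0.2401804  0.15011678] [-0.34452482  0.55990934 -0.31825556] 0.7229441589221423
held c [0.45996792 0.24049319] minus tcp [-0.00159738  0.00027824] res 0.000509237303048006 [-0.0012 -0.0009 -0.0003  0.      0.0003] 85
```

View pics/w7.png

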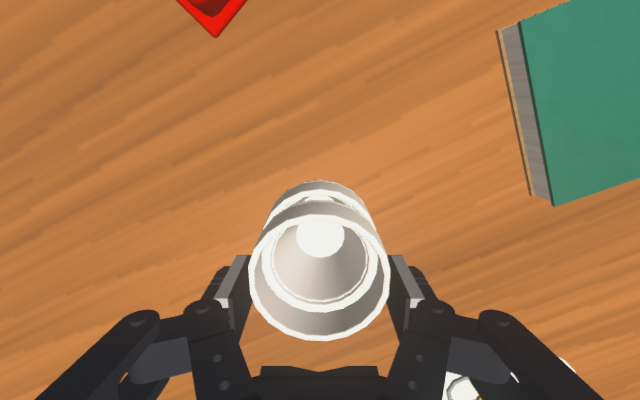

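carry_out(
  steps="0 0 0.02 0 0.5;0 0 0.02 0 0.5;0 0 0.02 0 0.5;0 0 0.02 0 0.5;0 0 0.01 0 0.5;0 0 0.01 0 0.5;0 0 0.01 0 0.5;0 0 0 0 0.5;0 0 0 0 0.5;0 0 0 0 0.5",
)

```text
clock: 8.15
tcp_pos: [0.4612, 0.2401, 0.139]
ee_rot: [[-0.897, 0.441, 0.0], [0.441, 0.897, 0.0], [-0.0, 0.0, -1.0]]
wrist_force: [0.4, 0.1, -2.0]
grip_width: 0.722
```

carry_out(
  steps="0 0 0.01 0 0.5;0 0 0.01 0 0.5;0 0 0.01 0 0.5;0 0 0 0 0.5;0 0 0 0 0.5;0 0 0 0 0.5;0 0 0 0 0.5;0 0 0 0 0.5;0 0 0 0 0.5;0 0 0 0 0.5",
)

```text
clock: 8.98
tcp_pos: [0.4611, 0.2401, 0.1359]
ee_rot: [[-0.897, 0.441, 0.0], [0.441, 0.897, -0.0], [-0.0, 0.0, -1.0]]
wrist_force: [0.3, -1.8, 0.3]
grip_width: 0.725
```

```bash
python3 w.py w8;python3 -c "
from workcell import *;import cv2,numpy as np
for n in ('side','scene'):
  p,d=grab_frame(n)
  u,v=(277,150) if n=='side' else (392,225)
  cv2.imwrite(f'pics/{n}8c.png',cv2.resize(p[v-40:v+40,u-50:u+50,::-1],None,fx=7,fy=7))
"
```

```text
8.9833 [0.46114372 0.2400971  0.13594517] [ 0.32469104 -1.78810245  0.29468467] 0.7245039326427396
```

View pics/scene8c.png

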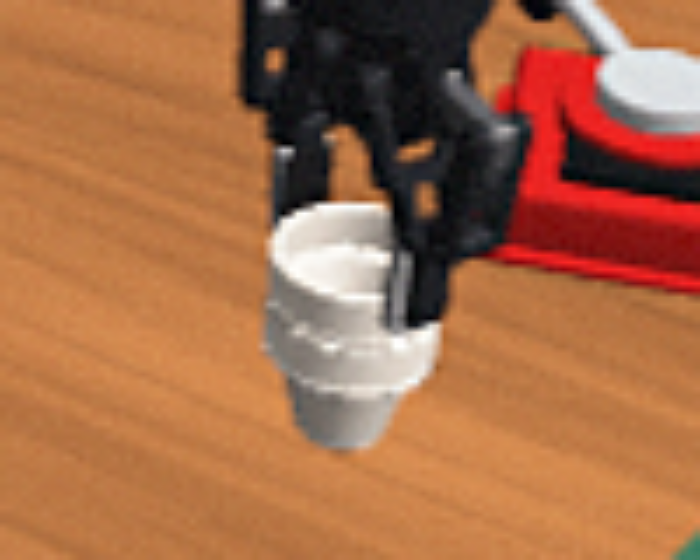

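carry_out(
  steps="0 0 0.01 0 0.5;0 0 0 0 0.5;0 0 0 0 0.5;0 0 0 0 0.5;0 0 0 0 0.5;0 0 0 0 0.5;0 0 0 0 0.5;0 0 0 0 0.5;0 0 0 0 0.5;0 0 0 0 0.5",
)

```text
clock: 9.97
tcp_pos: [0.4614, 0.24, 0.1358]
ee_rot: [[-0.898, 0.441, 0.0], [0.441, 0.898, -0.001], [-0.0, -0.001, -1.0]]
wrist_force: [-2.5, -2.6, 6.4]
grip_width: 0.723
```

carry_out(
  steps="0 0 -0.005 0 0.74;0 0 0 0 0.76;0 0 0 0 0.78;0 0 0 0 0.82;0 0 0 0 0.9;0 0 0 0 1;0 0 0 0 1;0 0 0 0 1;0 0 0 0 1;0 0 0 0 1",
)

```text
clock: 10.8
tcp_pos: [0.4611, 0.2401, 0.1354]
ee_rot: [[-0.897, 0.441, 0.0], [0.441, 0.897, 0.0], [-0.0, 0.0, -1.0]]
wrist_force: [-0.2, 0.4, -0.1]
grip_width: 0.995
```

```bash
python3 w.py w9
```

```text
10.8 [0.46112469 0.24009874 0.13540562] [-0.20639621  0.38502741 -0.06392629] 0.9945877660194565
```

View pics/w9.png

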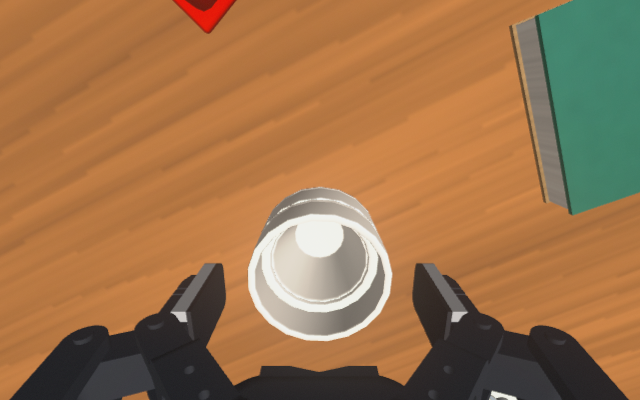

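Released; the jaws stand clear on both sides. Retreat straight up and check the fit.

carry_out(
  steps="0 0 -0.05 0 1;0 0 -0.12 0 1;0 0 -0.2 0 1;0 0 -0.25 0 1;0 0 -0.3 0 1;0 0 -0.25 0 1;0 0 -0.2 0 1;0 0 -0.12 0 1;0 0 -0.05 0 1;0 0 0 0 1",
)

```text
clock: 11.68
tcp_pos: [0.4615, 0.2402, 0.2908]
ee_rot: [[-0.897, 0.441, 0.002], [0.441, 0.897, 0.001], [-0.002, 0.002, -1.0]]
wrist_force: [0.4, 0.1, -0.5]
grip_width: 1.003
```

```bash
python3 w.py w10;python3 pot.py w10.npz 312 195 .080; python3 -c "
from workcell import *;import cv2,numpy as np
for n in ('side','scene'):
  p,d=grab_frame(n);np.savez(n+'10.npz',p=p,d=d,**get_calibration(n))
  u,v=(277,150) if n=='side' else (392,225)
  cv2.imwrite(f'pics/{n}10c.png',cv2.resize(p[v-40:v+40,u-50:u+50,::-1],None,fx=7,fy=7))
from h import *
for n,(u,v) in (('side',(277,150)),('scene',(392,229))):
  p,d,W,z=cloud(n+'10.npz');r=22
  w=W[v-r:v+r,u-r:u+r].reshape(-1,3);c=p[v-r:v+r,u-r:u+r].reshape(-1,3).astype(int)
  m=(c.max(1)-c.min(1)<40)&(c.min(1)>90)&(w[:,2]<.12)
  print(n,np.percentile(w[m,2],[95,98,99.5]))
  for a,b in ((.062,.09),(.038,.056)):
    k=m&(w[:,2]>a)&(w[:,2]<b);print(a,fitc(w[k]))
"
```

```text
11.6833 [0.4614666  0.24019462 0.29080312] [ 0.35080497  0.14334785 -0.45913657] 1.0030062034048275
w10.npz (312, 195) centre [0.458  0.2412] r 0.0326 res 0.0013 0.0025 [ 283  146   71   75 4149]
side [0.08054946 0.08261518 0.0840493 ]
0.062 (array([0.45618653, 0.24038062]), np.float64(0.029836863511546543))
0.038 (array([0.45494783, 0.23679644]), np.float64(0.026349764139965204))
scene [0.08179832 0.08268066 0.08359574]
0.062 (array([0.45997671, 0.24327497]), np.float64(0.029683824225539328))
0.038 (array([0.46313931, 0.24442545]), np.float64(0.026988473215240543))
```

View pics/scene10c.png

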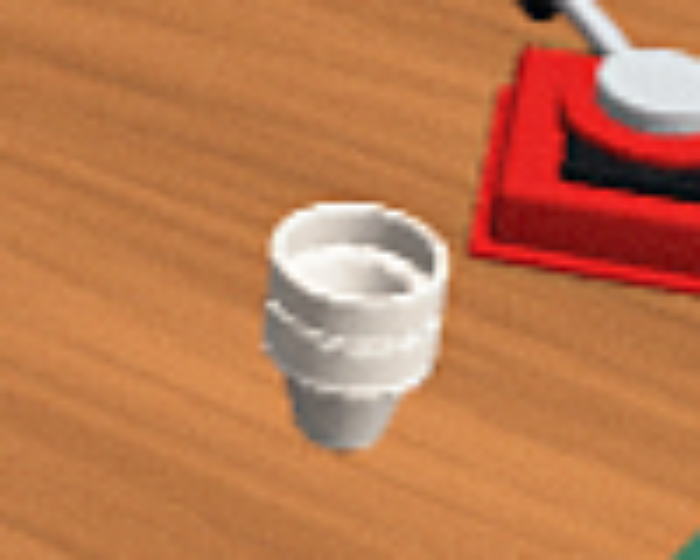

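View pics/side10c.png

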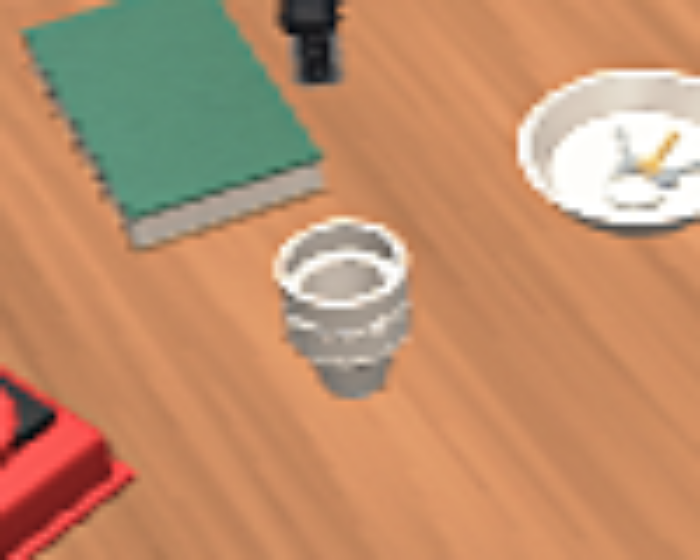

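View pics/w10.png

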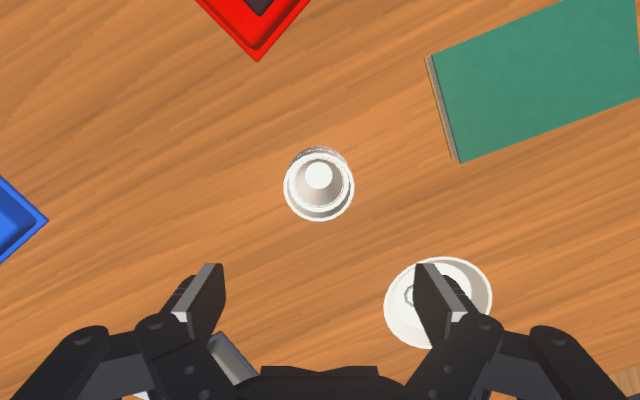

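Top of the stack reads 0.080 m after the cameras' 2–3 mm height bias, so it is fully home and upright. Now shut the fingers and go to the lever's counter-clockwise side.

carry_out(
  steps="-0.12 -0.12 0 0 0;-0.25 -0.25 0 0 0;-0.29 -0.28 0 0 0;-0.29 -0.28 0 0 0;-0.29 -0.28 0 0 0;-0.29 -0.28 0 0 0;-0.29 -0.28 0 0 0;-0.29 -0.28 0 0 0;-0.29 -0.28 0 0 0;-0.25 -0.25 0 0 0",
)

```text
clock: 12.67
tcp_pos: [0.585, -0.1107, 0.2875]
ee_rot: [[-0.897, 0.442, -0.003], [0.442, 0.897, 0.001], [0.003, -0.0, -1.0]]
wrist_force: [0.6, 1.4, 0.3]
grip_width: 0.002
```

carry_out(
  steps="-0.14 -0.14 0 0 0;-0.07 -0.07 0 -0.02 0;0 0 0 -0.037 0;0 0 0 -0.037 0;0 0 0 -0.037 0;0 0 0 -0.037 0;0 0 0 -0.037 0;0 0 0 -0.037 0;0 0 0 -0.037 0;0 0 0 -0.038 0",
)

```text
clock: 13.5
tcp_pos: [0.5941, -0.1363, 0.2873]
ee_rot: [[-0.855, -0.518, -0.003], [-0.518, 0.855, 0.001], [0.002, 0.003, -1.0]]
wrist_force: [0.0, 0.0, -0.1]
grip_width: 0.005
```

```bash
python3 w.py w11
```

```text
13.5 [ 0.59411704 -0.13625375  0.28727642] [ 0.03383987  0.01041785 -0.07690303] 0.004582248207261906
```

View pics/w11.png

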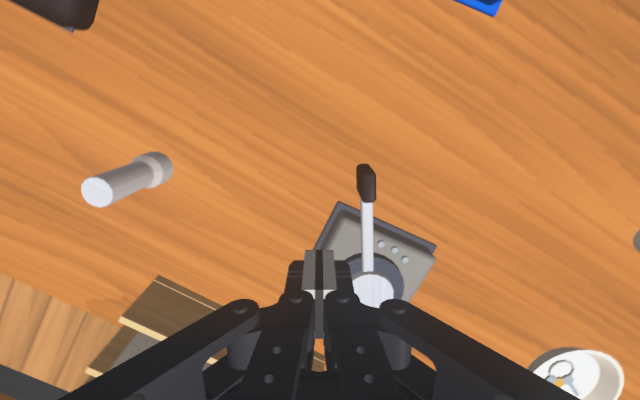

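```bash
python3 - <<'E'
from h import *
z=np.load('w11.npz');print('torch head/top',ray(z,(157,166),.0),ray(z,(97,192),.105))
print('paddle',ray(z,(366,172),.07),ray(z,(367,202),.07))
# lever direction
print('holder',ray(z,(158,277),.1))
p,d,W,_=cloud('w11.npz');print(W[277,165],W[300,160],W[330,130])
E
```

```text
torch head/top [[ 0.68068667 -0.29450456  0.        ]] [[ 0.68071339 -0.29328271  0.105     ]]
paddle [[ 0.55867472 -0.10841279  0.07      ]] [[ 0.58180305 -0.09188727  0.07      ]]
holder [[ 0.73152414 -0.22194349  0.1       ]]
[ 8.05536803e-01 -2.31663431e-01  3.88872638e-04] [ 0.80706085 -0.21918357  0.03769825] [ 0.84830308 -0.23087246  0.05207915]
```

carry_out(
  steps="0 0 0.1 0 0;0 0 0.2 0 0;0 0 0.27 0 0;0 0 0.28 0 0;0 0 0.28 0 0;0 0 0.25 0 0;0 0 0.18 0 0;0 0 0.1 0 0;0 0 0.06 0 0;0 0 0 0 0",
)

```text
clock: 14.38
tcp_pos: [0.5939, -0.1361, 0.1157]
ee_rot: [[-0.859, -0.512, -0.003], [-0.512, 0.859, 0.001], [0.002, 0.002, -1.0]]
wrist_force: [0.1, -0.1, -0.7]
grip_width: 0.002
```

```bash
python3 w.py w12; python3 - <<'E'
from workcell import *
import numpy as np
s=get_state();R=s['ee_rot'];ax=np.array([.667,-.029]);t=s['tcp_pos'][:2]-ax
print('tool-frame pos rel axis',R[:2,0]@t,R[:2,1]@t)
E
```

```text
14.3833 [ 0.59392526 -0.13612811  0.11568643] [ 0.11065862 -0.1145916  -0.68496907] 0.0015243285661027922
tool-frame pos rel axis 0.11714929799059659 -0.055217834495767656
```

View pics/w12.png

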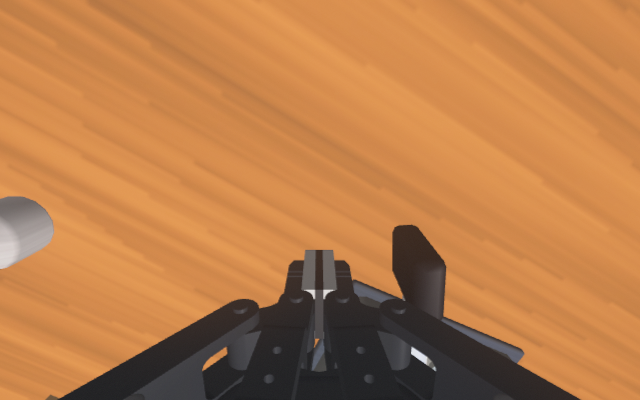

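carry_out(
  steps="0.03 0.02 -0.03 -0.015 0;0 0.04 -0.03 0 0;0 0.04 0 0 0;0 0.04 0 0 0;0 0.03 0 0 0;0 0.03 0 0 0;0 0.02 0 0 0;0 0.02 0 0 0;0 0 0 0 0;0 0 0 0 0",
)

```text
clock: 15.27
tcp_pos: [0.5789, -0.1179, 0.1234]
ee_rot: [[-0.833, -0.553, -0.0], [-0.553, 0.833, -0.0], [0.0, -0.0, -1.0]]
wrist_force: [0.4, 0.5, -1.2]
grip_width: 0.004
```

```bash
cat > lev.py <<'E'
from workcell import *
import numpy as np
s=get_state();R=s['ee_rot'];ax=np.array([.667,-.029]);t=s['tcp_pos'][:2]-ax
a=np.arctan2(-R[1,0],-R[0,0])
print('rel axis tool frame',R[:2,0]@t,R[:2,1]@t,'tool x angle-pi',a,'q if aligned',.587-a,'F tool',R.T@s['wrist_force'])
print('angle of tcp about axis: q-equivalent', .587-(np.arctan2(-t[1],-t[0])), 'r',np.hypot(*t))
E
python3 w.py w13;python3 lev.py
```

```text
15.2667 [ 0.57893078 -0.11789083  0.12335121] [ 0.41829794  0.52665065 -1.21073209] 0.003619571028859362
rel axis tool frame 0.12254619029492048 -0.025455120942142032 tool x angle-pi 0.5861457077276809 q if aligned 0.0008542922723190349 F tool [ 0.13698338 -0.450205   -1.14580213]
angle of tcp about axis: q-equivalent -0.20395184591878435 r 0.125162022749696
```

View pics/w13.png

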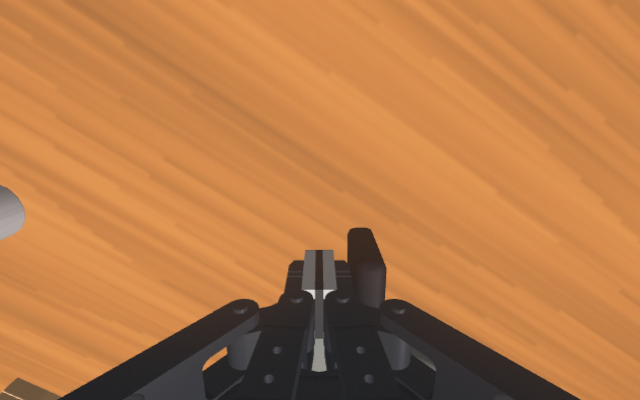

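carry_out(
  steps="0.01 0.06 0 0.016 0;0.01 0.06 0 0.016 0;0.01 0.06 0 0.016 0;0.01 0.06 0 0.016 0;0.01 0.06 0 0.016 0;0.01 0.06 0 0.016 0;0.01 0.06 0 0.016 0;0.01 0.06 0 0.016 0;0.01 0.06 0 0.016 0;0.01 0.06 0 0.016 0",
)

```text
clock: 16.15
tcp_pos: [0.5484, -0.0669, 0.1235]
ee_rot: [[-0.997, -0.082, -0.001], [-0.082, 0.997, -0.003], [0.002, -0.003, -1.0]]
wrist_force: [-3.9, -6.0, 1.6]
grip_width: -0.003
```

```bash
python3 w.py w14;python3 lev.py
```

```text
16.15 [ 0.54837516 -0.06694894  0.1235209 ] [-3.94103316 -6.04219626  1.6000354 ] -0.002998558783747895
rel axis tool frame 0.12142151318442967 -0.027260556858331213 tool x angle-pi 0.08025083364444506 q if aligned 0.5067491663555549 F tool [ 2.27762857 -3.48558877 -2.21256711]
angle of tcp about axis: q-equivalent 0.28589745931698085 r 0.12444426120336452
```

View pics/w14.png

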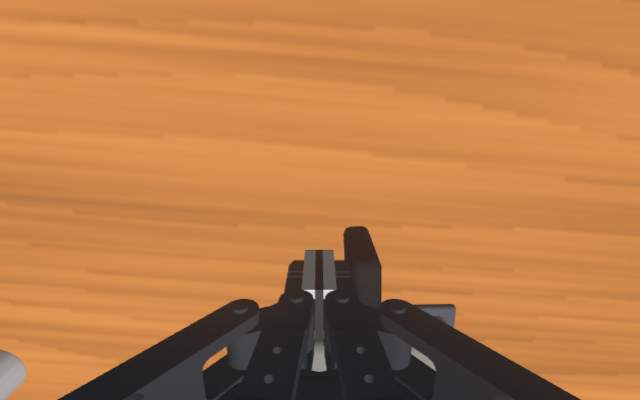

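carry_out(
  steps="0.01 0.06 0 0.016 0;0.01 0.06 0 0.016 0;0.01 0.06 0 0.016 0;0.01 0.06 0 0.016 0;0.01 0.06 0 0.016 0;0.01 0.06 0 0.016 0;0.01 0.06 0 0.016 0;0.01 0.06 0 0.016 0;0.01 0.04 0 0.011 0;0 0 0 0 0",
)

```text
clock: 17.03
tcp_pos: [0.545, -0.0133, 0.123]
ee_rot: [[-0.939, 0.345, -0.002], [0.345, 0.939, -0.0], [0.002, -0.001, -1.0]]
wrist_force: [-3.8, -2.1, 0.4]
grip_width: 0.003
```

```bash
python3 w.py w15;python3 lev.py; python3 -c "
from workcell import *;import cv2,numpy as np
for n in ('side','scene'):
  p,d=grab_frame(n);np.savez(n+'15.npz',p=p,d=d,**get_calibration(n))
  u,v=(355,190) if n=='side' else (275,225)
  cv2.imwrite(f'pics/{n}15c.png',cv2.resize(p[v-40:v+40,u-50:u+50,::-1],None,fx=7,fy=7,interpolation=2))
"
```

```text
17.0333 [ 0.5450297  -0.01334753  0.12302639] [-3.75208533 -2.10209285  0.40016753] 0.0034983096127644054
rel axis tool frame 0.11974917520189249 -0.027516826668006245 tool x angle-pi -0.3512298656660551 q if aligned 0.938229865666055 F tool [ 2.84083499 -2.85318498 -0.37852702]
angle of tcp about axis: q-equivalent 0.712362521889371 r 0.12287020069627455
```

View pics/side15c.png

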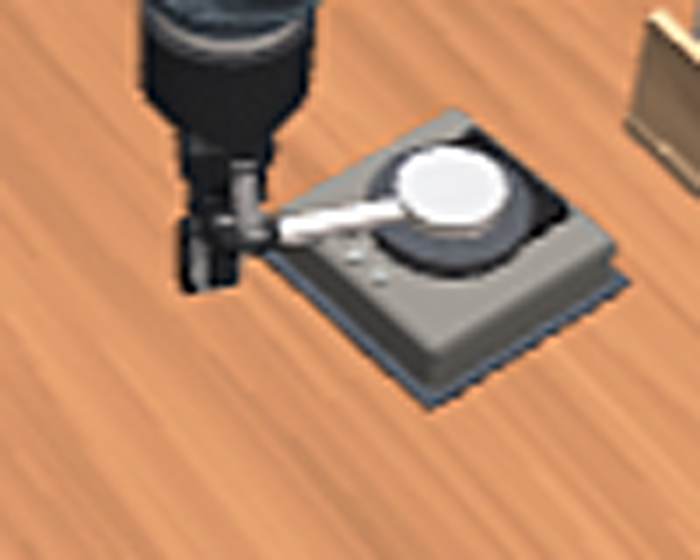

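View pics/scene15c.png

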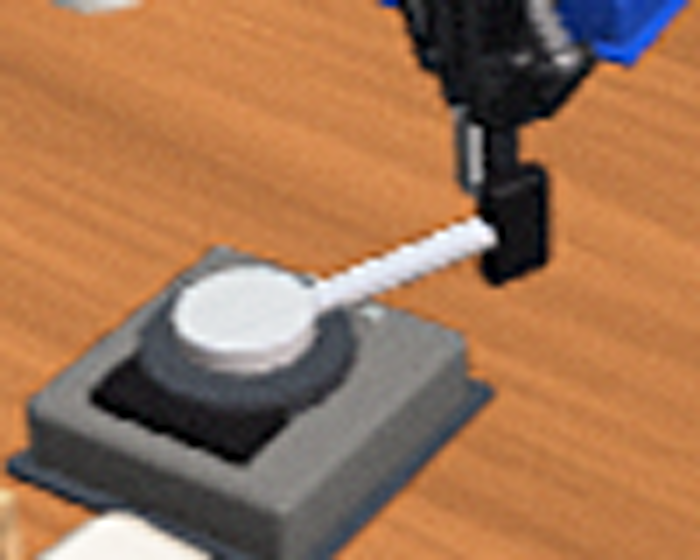

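View pics/w15.png

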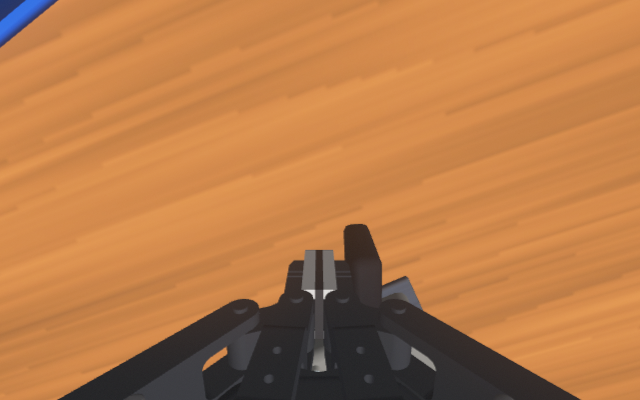

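```bash
cat > ang.py <<'E'
import sys
from h import *
ax=np.array([.667,-.029])
def bar(f,n):
    z=np.load(f);p=z['p'].astype(int)
    # search region in world (unit frame): unproject each pixel onto z=.051
    v,u=np.mgrid[120:280,200:430];uv=np.c_[u.ravel(),v.ravel()]
    W=ray(z,uv,.052)[:,:2]-A[n]
    r=np.hypot(*W.T);c=p[uv[:,1],uv[:,0]]
    m=(r>.058)&(r<.098)&(W[:,0]<-.03)&(c.min(1)>175)&(c.max(1)-c.min(1)<45)
    q=W[m];a=np.arctan2(-q[:,1],-q[:,0])
    # keep main cluster
    med=np.median(a);k=abs(a-med)<.2
    # line direction via svd
    x=q[k];d=np.linalg.svd(x-x.mean(0))[2][0];d*=np.sign(d@x.mean(0))
    print(f,k.sum(),'ang',np.mean(a[k]).round(3),'dir',np.arctan2(-d[1],-d[0]).round(3))
    return np.mean(a[k]),np.arctan2(-d[1],-d[0])
A={'side':np.array([.6635,-.0335]),'scene':np.array([.671,-.0235])}
if __name__=="__main__":
    for n in('side','scene'):
        a,b=bar(n+'0.npz',n),bar(n+sys.argv[1]+'.npz',n);print(n,'q',a[0]-b[0],a[1]-b[1])
E
python3 ang.py 15
```

```text
side0.npz 23 ang 0.561 dir 0.617
side15.npz 21 ang -0.392 dir -0.253
side q 0.952740770553068 0.8706284661605538
scene0.npz 34 ang 0.633 dir 0.578
scene15.npz 60 ang -0.22 dir -0.318
scene q 0.8526732930031433 0.8952370766643165
```

carry_out(
  steps="0.01 0.03 0 0.005 0;0 0.03 0 0.005 0;0.01 0.02 0 0.004 0;0 0.01 0 0 0;0 0 0 0 0;0 0 0 0 0;0 0 0 0 0;0 0 0 0 0;0 0 0 0 0;0 0 0 0 0",
)

```text
clock: 18.02
tcp_pos: [0.547, -0.0045, 0.1234]
ee_rot: [[-0.922, 0.387, 0.0], [0.387, 0.922, -0.0], [-0.0, -0.0, -1.0]]
wrist_force: [-1.0, -2.7, -3.3]
grip_width: -0.003
```

```bash
cat > look.sh <<'E'
python3 lev.py; python3 -c "
from workcell import *;import cv2,numpy as np
for n in ('side','scene'):
  p,d=grab_frame(n);np.savez(n+'$1.npz',p=p,d=d,**get_calibration(n))
  u,v=(355,190) if n=='side' else (275,225)
  cv2.imwrite(f'pics/{n}$1c.png',cv2.resize(p[v-40:v+40,u-50:u+50,::-1],None,fx=7,fy=7,interpolation=2))
"; python3 ang.py $1
E
bash look.sh 16
```

```text
rel axis tool frame 0.12015992761663347 -0.023868407684821343 tool x angle-pi -0.39717981468616964 q if aligned 0.9841798146861696 F tool [-0.1675367  -2.85561137  3.27580432]
angle of tcp about axis: q-equivalent 0.7880935776134674 r 0.12250758805108534
side0.npz 23 ang 0.561 dir 0.617
side16.npz 25 ang -0.474 dir -0.317
side q 1.0346027238096234 0.9342823277421367
scene0.npz 34 ang 0.633 dir 0.578
scene16.npz 61 ang -0.292 dir -0.37
scene q 0.9246325333623433 0.9480750444214581
```

carry_out(
  steps="0 0.01 0 0.002 0;0 0.01 0 0 0;0 0.01 0 0 0;0 0 0 0 0;0 0 0 0 0;0 0 0 0 0;0 0 0 0 0;0 0 0 0 0;0 0 0 0 0;0 0 0 0 0",
)

```text
clock: 18.95
tcp_pos: [0.5479, -0.0016, 0.1233]
ee_rot: [[-0.92, 0.393, -0.001], [0.393, 0.92, 0.0], [0.001, -0.0, -1.0]]
wrist_force: [-3.2, -4.2, -2.6]
grip_width: 0.001
```

```bash
bash look.sh 17; python3 w.py w17
```

```text
rel axis tool frame 0.12028487810886215 -0.02155745826319002 tool x angle-pi -0.4033619897021018 q if aligned 0.9903619897021018 F tool [ 1.30030844 -5.14622629  2.61754482]
angle of tcp about axis: q-equivalent 0.813024609954039 r 0.12220140262554188
side0.npz 23 ang 0.561 dir 0.617
side17.npz 23 ang -0.493 dir -0.368
side q 1.0541389066602913 0.9847905846660077
scene0.npz 34 ang 0.633 dir 0.578
scene17.npz 61 ang -0.32 dir -0.378
scene q 0.9522152148314522 0.9559421623340312
19.05 [ 0.54791421 -0.00161844  0.1232842 ] [-2.84649686 -4.98191728 -2.63679078] -0.0032670860156504286
```

View pics/side17c.png

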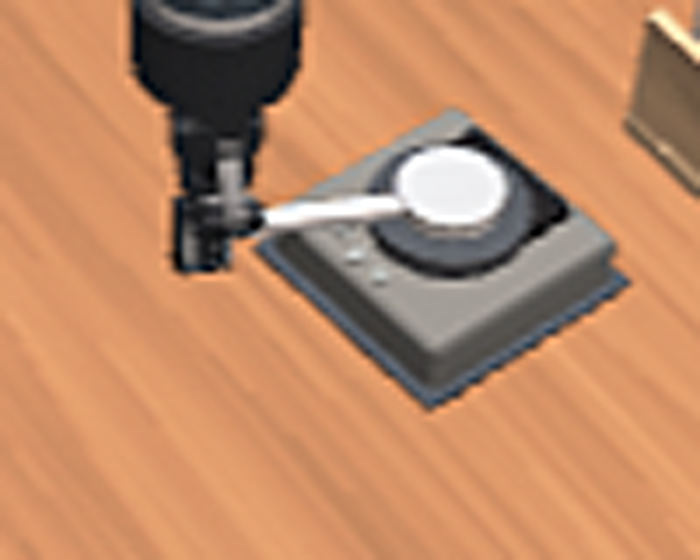

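View pics/w17.png

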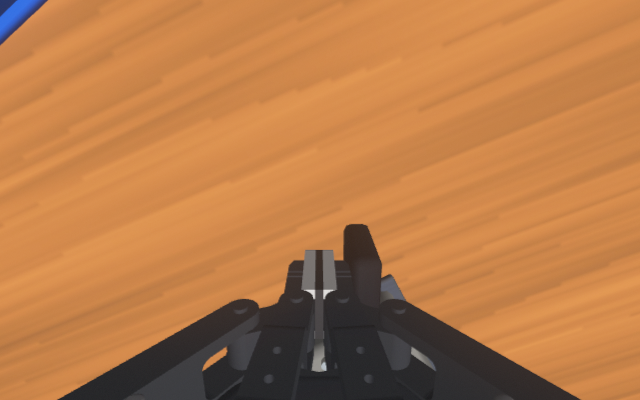

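View pics/scene17c.png

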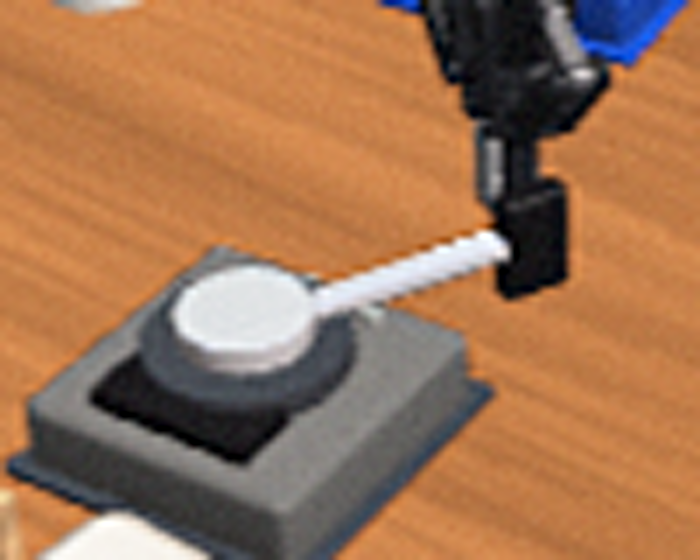

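carry_out(
  steps="0 0.01 0 0.002 0;0 0 0 0 0;0 0 0 0 0;0 0 0 0 0;0 0 0 0 0;0 0 0 0 0;0 0 0 0 0;0 0 0 0 0;0 0 0 0 0;0 0 0 0 0",
)

```text
clock: 19.93
tcp_pos: [0.5482, -0.0007, 0.1233]
ee_rot: [[-0.917, 0.398, -0.001], [0.398, 0.917, 0.0], [0.001, -0.0, -1.0]]
wrist_force: [-3.5, -3.5, -2.0]
grip_width: -0.001
```

```bash
bash look.sh 18;python3 - <<'E'
from workcell import *
import cv2
print(get_state()['clock'])
p,d=grab_frame('scene');cv2.imwrite('pics/sceneF.png',p[:,:,::-1])
E
```

```text
rel axis tool frame 0.12025354188122925 -0.021371058466239372 tool x angle-pi -0.4096255824712754 q if aligned 0.9966255824712753 F tool [ 1.81886976 -4.65104057  2.04825805]
angle of tcp about axis: q-equivalent 0.8207449782493778 r 0.12213784831778185
side0.npz 23 ang 0.561 dir 0.617
side18.npz 23 ang -0.495 dir -0.329
side q 1.0556158985047974 0.9458082820680493
scene0.npz 34 ang 0.633 dir 0.578
scene18.npz 60 ang -0.325 dir -0.392
scene q 0.9574039520943673 0.9696248898231058
20.0333
```

View pics/sceneF.png

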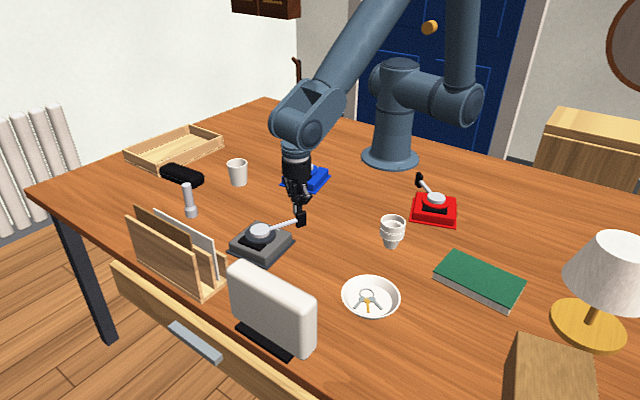

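```bash
python3 -c "
from workcell import *
print(hand_in())"
```

```text
the job is handed in; nothing more can be done
None
```

I nested the white pot in its twin, pushed the lever to its third notch, and handed in at about 20 s with the shut fingertips still holding it there. The hand-in gave no verdict.

- **Pot:** I gripped it by the collar, lifted it and lowered it upright into the twin. It met about 6 N at the expected nested height before I let go. Afterwards the top of the stack read about 80 mm once I allowed for the cameras' 2–3 mm height bias, which is fully home. The twin's position was unchanged within about 2 mm.
- **Lever:** my last dial estimates disagree a little. The fingertip position gave about 1.00 rad and the two camera views averaged about 0.98, with single camera readings from 0.95 to 1.06. I take that as the third notch (0.99) to within about 0.02 rad. The holding push was about 5 N, up from about 3 N just before the notch.
- **Everything else:** in the last scene picture the tumbler, torch, dish, keys, case and book looked unmoved.

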